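# Set out consumables by height on the sorting strip

## Task

Set the bench out for the next repair: stand the glue bottle, the swab jar, the solder spool and the tape roll upright on the four dark round pads of the aluminium strip, one centred on each pad, in order of height with the tallest on the pad next to the orange end block and the lowest next to the blue one. Never tip any of them over, and leave the silver tin, the small black parts tray and the loupe where they are.

Things in the scene. Friction and masses are not known exactly. Their poses are not given: they have to be found in the camera images.
- strip: Aluminium strip, 90 x 400 x 8 mm, fixed on the grey repair pad; its top is 16 mm above the desk. Origin: centre of its underside; x across the strip (away from the robot at yaw 0), y along it, z up. On its top, flush, are four dark round pads with white edges, 62 mm across, centred on the long centre line at y = -120, -40, 40 and 120 mm.
- orange_stop: Orange end block, 70 x 18 x 22 mm, fixed on one end of the strip; it may be at either end (the strip's y = +190 or -190 mm). Origin: centre of its underside, on the strip's centre line, 70 mm from the centre of the nearest pad (the others are 150, 230 and 310 mm away). Its axes are parallel to the strip's.
- blue_stop: Blue end block of the same size, fixed on the other end of the strip. Origin: centre of its underside.
- glue_bottle: Black glue bottle with a pointed nozzle, 32 mm in diameter, 78 mm tall: the tallest of the four. It stands on a blue mat, 2 mm thick. Origin: centre of its underside, z up. Take it by the body, about 30 mm above its foot.
- swab_jar: White screw-top jar with a blue-striped band, 43 mm in diameter, 45 mm tall. It stands on a blue mat, 2 mm thick. Origin: centre of its underside, z up.
- solder_spool: Reel of silver solder wire with black flanges, 52 mm in diameter, 30 mm tall, standing on one flange. It stands on a blue mat, 2 mm thick. Origin: centre of its underside, z up. Take it by the flanges.
- tape_roll: Roll of amber tape, 56 mm in diameter, 19 mm tall, lying flat on a blue mat, 2 mm thick: the lowest of the four. Its hole is not open to the fingers; take it by the outside. Origin: centre of its underside, z up.
- parts_tin: Bystander: round silver tin with a red spot on its lid, 56 mm in diameter, 22 mm tall, loose on the desk. Origin: centre of its underside.
- card_tray: Bystander: small black tray with a white card, 63 x 86 x 10 mm, loose on the desk. Origin: centre of its underside.
- loupe: Bystander: black loupe with a turquoise band, 59 mm in diameter, 18 mm tall, loose on the desk. Origin: centre of its underside.
Things that resemble listed ones, but are neither listed nor needed, are in the scene too. What is shaped like the glue_bottle but green or red is not meant.

How it is judged:
At the end, for the whole second after the job is handed in: Counted from the orange block, the glue bottle, the swab jar, the solder spool and the tape roll stand upright (within 0.1 rad) on the strip, on the first, second, third and fourth pad, each within 12 mm of its pad's centre along the strip and across it, at rest and released (horizontal distance between glue_bottle and orange_stop between 0.058 and 0.082 m and x of glue_bottle in the frame of strip between -0.012 and 0.012 m and z of glue_bottle in the frame of strip between 0.005 and 0.012 m and angle between each of glue_bottle, swab_jar, solder_spool, tape_roll's own z axis and vertical below 0.1 rad and linear speed of each of glue_bottle, swab_jar, solder_spool, tape_roll below 0.02 m/s and horizontal distance between swab_jar and orange_stop between 0.138 and 0.162 m and x of swab_jar in the frame of strip between -0.012 and 0.012 m and z of swab_jar in the frame of strip between 0.005 and 0.012 m and horizontal distance between solder_spool and orange_stop between 0.218 and 0.242 m and x of solder_spool in the frame of strip between -0.012 and 0.012 m and z of solder_spool in the frame of strip between 0.005 and 0.012 m and horizontal distance between tape_roll and orange_stop between 0.298 and 0.322 m and x of tape_roll in the frame of strip between -0.012 and 0.012 m and z of tape_roll in the frame of strip between 0.005 and 0.012 m); the robot touches nothing.
It fails at once if one of the four things is tipped over (more than 0.6 rad) (angle between any of glue_bottle, swab_jar, solder_spool, tape_roll's own z axis and vertical above 0.6 rad).
It fails at once if the parts tray is moved by more than 20 mm (distance of card_tray from where it was at the start of the episode above 0.02 m).
It fails at once if the silver tin is moved by more than 20 mm (distance of parts_tin from where it was at the start of the episode above 0.02 m).
It fails at once if the loupe is moved by more than 20 mm (distance of loupe from where it was at the start of the episode above 0.02 m).
It also fails if it takes over 96 s, if anything falls off the work surface, if the arm or the gripper's body presses on something with over 40 N, if the wrist force passes 120 N, or if a joint passes its speed limit or range.

## Robot

A 7-joint arm with a two-finger parallel gripper is mounted at the origin on a cart in front of the work surface, level with it; the furniture and walls round the work are solid. World frame = base frame: x ahead of the robot, y to its left, z up, the work surface at z = 0. Lengths are in m, angles in rad, forces in N, time in s.
With the tool pointing down it reaches from about 0.4 to 0.85 m from the base axis. Payload 4.5 kg.
Tool frame: the origin (TCP) lies midway between the tips of the shut fingers; the grasp point (between the pads) lies arm.hold_point_z behind it (arm.hold_point_z is the distance from the TCP to the grasp point, in m); z points along the fingers, y is the line along which they close (so a half turn about z gives the same grasp; the last joint's range is limited). The gripper opens to 88 mm and grips with 3 to 60 N. Pads are 18 mm wide; open, the fingers measure 123 mm over their backs; the gripper's body (75 mm by 187 mm) begins 45 mm behind the grasp point.
Start: joints at [1.316, 0.689, -0.195, 1.565, 0.157, 0.902, -0.215], TCP at [0.178, -0.599, 0.239] pointing down, gripper open.
Joint ranges: [-3.01, 3.01], [-0.46, 2.08], [-1.47, 1.51], [0.13, 2.56], [-1, 4.14], [0.04, 2.09], [-2.66, 2.66]. Speed limits (rad/s): [2.57, 2.57, 3.14, 3.14, 3.14, 3.14, 3.14].

## Interface

Orientations are given as a rotation vector (axis times angle).
In Python, from station import arm, optics gives the robot as it stands.
- The arm moves only by the tool step_arm, never from a script. Its argument "targets" is a list that holds one entry, the list of rows, each a list of 5 numbers: the shift along the tool's x, y, z in cm, then the turn about the tool's z in rad, then the opening, from -1 (shut) to 1 (fully open). A call has 1 to 20 rows; each row is the pose to reach, as a shift and turn from the pose commanded when the call began, along the tool's axes at that moment; what a row does not reach only later rows make up. A row lasts 1/8 s, in which the tool goes at most 62.5 mm and 10.7 degrees, less where a joint would pass 70% of its speed; a pose out of reach is approached as far as the arm can. A call with a gripper value outside its range is refused whole. The fingers move at their own pace and stop on an object; "newtons" is the grip in N (left out, the last holds). Time passes only in rows, so rows that repeat a pose let the fingers close. It gives the time, the measured TCP pose, the force, the opening and the grip force at its end, in the units of the state.
- arm.read_state(): the state, without advancing time (a new reading comes with each control period).
- optics.capture(name): name is "scene" or "top" or "wrist"; returns a dict with "pixels" (420x560x3 uint8, blue, green, red), "vfov" (degrees; the focal length in pixels is half the picture's height over the tangent of half this angle, whatever the lens; pixels are square), "cx", "cy" (the principal point, pixels), "R" (3x3) and "t" (3): a world point X has camera coordinates R X + t. Camera axes: x right, y down, z forward; pixel columns grow to the right and rows downward; lengths in m; the calibration is good to about 2 mm. A picture is of the moment at which its call begins. There is no depth.
- arm.finish_job(): hands the job in; it is judged then, once.
The state is a dict: "time_s": time; "q": joint angles; "qd": joint speeds; "joint_efforts": joint torques, N m; "eef_pos": TCP position; "orientation": TCP orientation; "ft_force": force on the tool from outside, world axes, zero at the start; "wrist_torque": the same for the moment, N m; "finger_gap": finger opening in m; "grip_force": force on a finger pad.
Only numpy, scipy, OpenCV 4.12 (cv2) and the standard library are available. Lean on these libraries where they do the work, as an engineer would, in place of code of your own. Each camera call takes 0.05 s, during which the arm holds its last target. There are 200 camera calls.

## Working session

There is one attempt and no reset: what is moved stays moved. The work goes in short steps, Python scripts to look and compute and a tool call to move; the robot and the scene stay as the last step left them, time stands still between calls to the robot, and variables do not carry over. Pictures are saved under pics/ and viewed, at most 14 in all, crops included, and the job is handed in when it is done.

Besides the shell and the picture viewer there is one more tool, called as name(argument=value, ...), one argument or row to a line, values as JSON. step_arm: Moves the arm, as the interface text tells. Its arguments: {"type":"object","properties":{"targets":{"type":"array"},"newtons":{"type":"number"}},"required":["targets"]}

```bash
ls; mkdir -p pics; python3 - <<'E'
from station import arm, optics
import cv2,pickle
s=arm.read_state(); print(s, arm.hold_point_z)
for n in("scene","top"):
    c=optics.capture(n); cv2.imwrite(f"pics/{n}0.png",c["pixels"]); pickle.dump(c,open(n+".pkl","wb"))
    print(n,{k:c[k] for k in c if k!="pixels"})
E
```

```text
pics
{'time_s': 0.0, 'q': array([ 1.31577561,  0.68997736, -0.19450842,  1.56631947,  0.15732363,
        0.90248602, -0.21508575]), 'qd': array([-0.00038086,  0.00105033, -0.00037945,  0.00065145, -0.00098139,
       -0.00067066, -0.00083347]), 'joint_efforts': array([-5.60517503e-05, -5.27554643e+01, -1.26687616e+00, -1.53424072e+01,
       -5.26541204e-02,  6.41827777e-03,  1.49505950e-04]), 'eef_pos': array([ 0.17778348, -0.59853931,  0.23792057]), 'orientation': array([-3.10713569e+00, -4.52016116e-01,  6.37916912e-04]), 'ft_force': array([ 0.47111044, -1.60525412,  0.59086182]), 'wrist_torque': array([-0.02676724, -0.02397248, -0.02686292]), 'grip_force': 0.0, 'finger_gap': 0.08822863625152666} 0.0187
scene {'vfov': 48.41352704042148, 'cx': 283.43502665586914, 'cy': 212.30033410919918, 'R': array([[-0.52595583, -0.85014067, -0.02512596],
       [-0.32719705,  0.22951863, -0.91665876],
       [ 0.78505577, -0.47390088, -0.39888018]]), 't': array([0.19771405, 0.20829115, 0.92750425])}
top {'vfov': 42.21758761954847, 'cx': 274.7780255247407, 'cy': 211.41000897363614, 'R': array([[ 0.08768358, -0.99613408,  0.00533652],
       [-0.97431958, -0.08687627, -0.20773511],
       [ 0.20739564,  0.01301548, -0.97817056]]), 't': array([-0.07748899,  0.45766942,  1.42592115])}
```

View pics/top0.png

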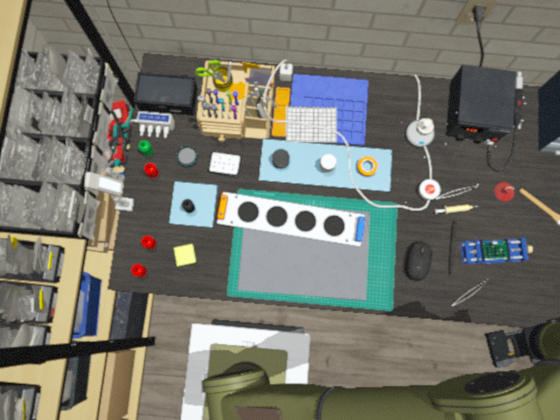

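View pics/scene0.png

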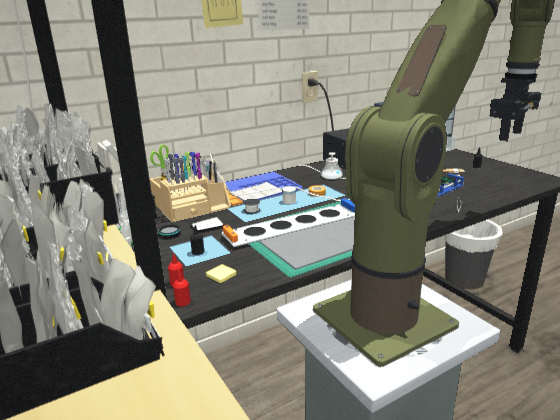

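The top view shows the glue bottle at (188,205), spool (281,158), jar (328,162) and tape (367,166). The pads are at about (248,212), (277,216), (305,220) and (334,225). The orange block is on the left (222,207) and blue on the right (361,229). I'll enlarge it next.

```bash
python3 - <<'E'
import cv2
p=cv2.imread("pics/top0.png")
cv2.imwrite("pics/cropA.png",cv2.resize(p[135:255,165:325],None,fx=5,fy=5,interpolation=cv2.INTER_CUBIC))
cv2.imwrite("pics/cropB.png",cv2.resize(p[135:255,295:455],None,fx=5,fy=5,interpolation=cv2.INTER_CUBIC))
E
```

```text
(no output)
```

View pics/cropA.png

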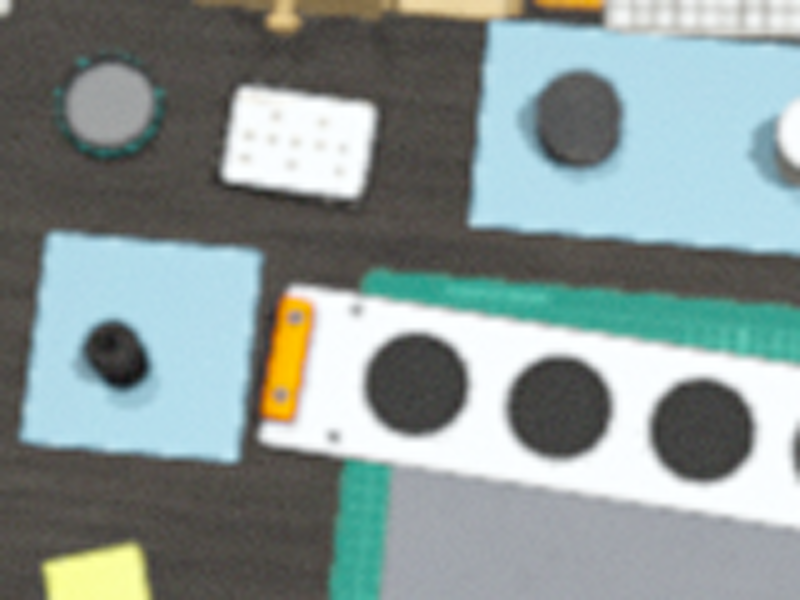

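View pics/cropB.png

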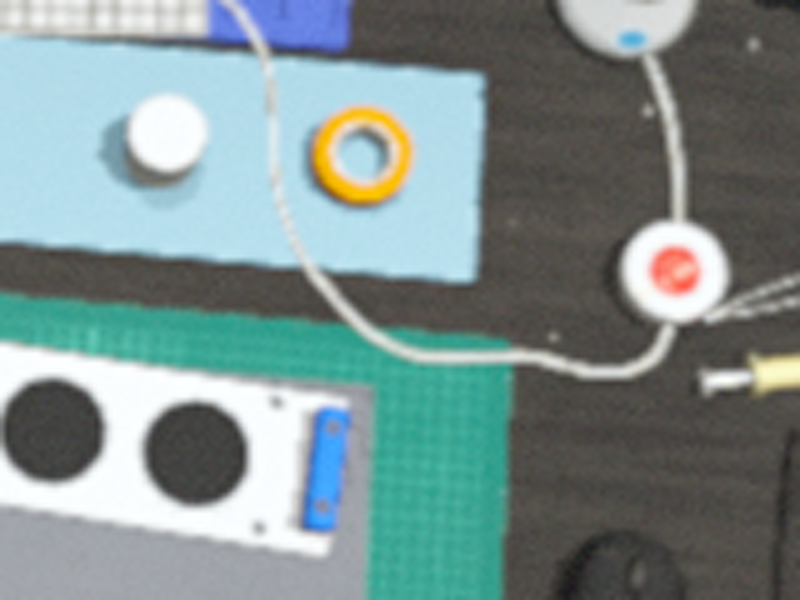

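```bash
cat > h.py <<'E'
import numpy as np, pickle, cv2
from scipy.spatial.transform import Rotation as Ro
def foc(c): return 210/np.tan(np.radians(c["vfov"]/2))
def p2w(c,u,v,z):
    d=c["R"].T@np.array([(u-c["cx"])/foc(c),(v-c["cy"])/foc(c),1]); C=-c["R"].T@c["t"]
    return C+d*(z-C[2])/d[2]
def w2p(c,X):
    k=c["R"]@np.asarray(X,float)+c["t"]; return k[:2]/k[2]*foc(c)+[c["cx"],c["cy"]]
def delta(s,goal,ty):
    """goal: TCP xyz; ty: world yaw wanted for tool y (mod pi). Prints shift in cm and turn."""
    R=Ro.from_rotvec(s["orientation"]).as_matrix(); d=R.T@(np.array(goal)-s["eef_pos"])
    cur=np.arctan2(R[1,1],R[0,1]); e=(ty-cur+np.pi/2)%np.pi-np.pi/2
    return np.round(d*100,2), round(-e,3)   # tool z down: +turn = -yaw
E
python3 - <<'E'
from h import *
c=pickle.load(open("top.pkl","rb"))
A=lambda u,v,z:p2w(c,164.6+u/5,134.6+v/5,z)
B=lambda u,v,z:p2w(c,294.6+u/5,134.6+v/5,z)
P=np.array([A(416,384,.016),A(559,407,.016),A(702,430,.016),B(195,453,.016)]);print(P.round(4),np.linalg.norm(np.diff(P,axis=0),axis=1))
print("strip yaw dir",np.arctan2(*(P[0]-P[3])[[1,0]]))
for n,X in dict(spool=A(581,117,.032),jar=B(168,133,.047),tape=B(362,155,.021),glueTip=A(105,342,.08),glueb=A(128,368,.02),orange=A(287,358,.038),tin=B(675,270,.022),cableL=B(273,160,.01),tray=A(299,143,.01),loupe=A(110,103,.018),org=A(470,15,.08),cam=-c["R"].T@c["t"]).items(): print(n,X.round(4))
for a,b in(((485,22),(470,225)),): print("mat edge",A(*a,0),A(*b,0))
E
```

```text
[[ 0.463   0.0381  0.016 ]
 [ 0.457  -0.042   0.016 ]
 [ 0.4511 -0.1218  0.016 ]
 [ 0.4452 -0.2013  0.016 ]] [0.08026034 0.0800189  0.07977855]
strip yaw dir 1.4969589700527446
spool [ 0.6199 -0.04    0.032 ]
jar [ 0.6177 -0.1716  0.047 ]
tape [ 0.6228 -0.2834  0.021 ]
glueTip [0.4577 0.2008 0.08  ]
glueb [0.457  0.1972 0.02  ]
orange [0.4666 0.1083 0.038 ]
tin [ 0.5714 -0.4608  0.022 ]
cableL [ 0.6189 -0.235   0.01  ]
tray [0.5973 0.1182 0.01  ]
loupe [0.6088 0.2261 0.018 ]
org [0.6572 0.0248 0.08  ]
cam [ 0.157  -0.056   1.4903]
mat edge [0.68208809 0.02037437 0.        ] [0.56073547 0.01761897 0.        ]
```

```bash
python3 - <<'E'
from h import *
from station import arm
print(delta(arm.read_state(),[.615,-.283,.17],0.0))
E
```

```text
(array([ 50.9 , -17.79,   6.82]), np.float64(-1.282))
```

step_arm(
  targets=[
    [[5, -1.8, 0, 0, 1], [10, -3.5, 0, -0.13, 1], [15, -5.2, 0, -0.3, 1], [20, -7, 0, -0.45, 1], [25, -8.7, 0, -0.6, 1], [30, -10.5, 0, -0.75, 1], [35, -12.2, 0, -0.9, 1], [40, -14, 0, -1.05, 1], [45, -15.7, 2, -1.2, 1], [50.9, -17.8, 4, -1.28, 1], [50.9, -17.8, 5, -1.28, 1], [50.9, -17.8, 5, -1.28, 1]],
  ],
)

```text
time_s: 1.6
eef_pos: [0.614, -0.2836, 0.1871]
orientation: [-2.222, -2.218, 0.004]
ft_force: [-0.4, -0.7, 0.8]
finger_gap: 0.0883
grip_force: 0.0
```

```bash
cat > look.py <<'E'
import sys
from h import *
from station import arm,optics
c=optics.capture("wrist"); pickle.dump(c,open("wrist.pkl","wb")); cv2.imwrite(f"pics/{sys.argv[1]}.png",c["pixels"])
s=arm.read_state(); print(s["eef_pos"],s["q"].round(2),s["time_s"])
E
python3 look.py w1
```

```text
[ 0.61386361 -0.28493589  0.18809641] [ 0.6   0.85 -0.48  1.43  0.43  0.97  0.01] 1.65
```

View pics/w1.png

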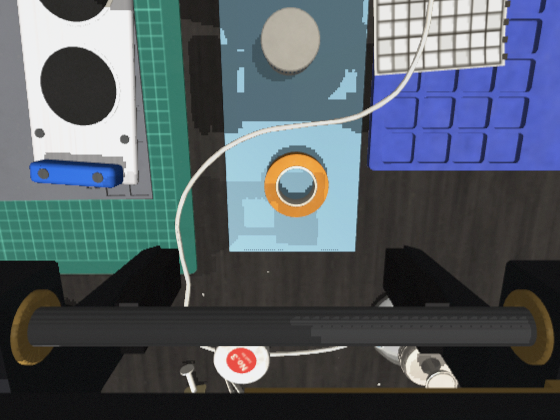

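The wrist view shows the tape at about (297,184), the jar lid at (291,40) and the last pad at (78,86). The cable runs beside the tape.

```bash
python3 - <<'E'
from h import *
from station import arm
c=pickle.load(open("wrist.pkl","rb"))
for n,a in dict(tape=(296.5,184.5,.021),jar=(291,40,.047),pad4=(79,86,.016),cable=(290,126,.005),blueblock=(77,174,.038)).items(): print(n,p2w(c,*a).round(4))
t=p2w(c,296.5,184.5,.021)
print(delta(arm.read_state(),[t[0],t[1],.006],0.0))
E
```

```text
tape [ 0.6258 -0.2829  0.021 ]
jar [ 0.6201 -0.1721  0.047 ]
pad4 [ 0.4472 -0.2014  0.016 ]
cable [ 0.6203 -0.2344  0.005 ]
blueblock [ 0.4473 -0.2704  0.038 ]
(array([ 0.23,  1.24, 18.21]), np.float64(-0.004))
```

step_arm(
  targets=[
    [[0.2, 1.2, 5, 0, 0.8], [0.2, 1.2, 10, 0, 0.8], [0.2, 1.2, 14, 0, 0.8], [0.2, 1.2, 16.5, 0, 0.8], [0.2, 1.2, 17.7, 0, 0.8], [0.2, 1.2, 18.3, 0, 0.8], [0.2, 1.2, 18.3, 0, 0.8], [0.2, 1.2, 18.3, 0, 0.2], [0.2, 1.2, 18.3, 0, 0.1], [0.2, 1.2, 18.3, 0, 0], [0.2, 1.2, 18.3, 0, -0.1], [0.2, 1.2, 18.3, 0, -0.2]],
  ],
  newtons=20,
)

```text
time_s: 3.15
eef_pos: [0.6275, -0.2817, 0.0063]
orientation: [2.223, 2.219, 0.0]
ft_force: [-0.5, -0.9, 5.8]
finger_gap: 0.0555
grip_force: 20.0
```

```bash
python3 - <<'E'
from h import *
from station import arm
s=arm.read_state();print(s)
d=np.array([.4466,-.2015])  # pad4, mean-ish of top & wrist
print(delta(s,[*d,s["eef_pos"][2]],-.074))
E
```

```text
{'time_s': 3.15, 'q': array([ 0.54500085,  1.09042264, -0.38385442,  1.46945741,  0.54966612,
        0.68933405, -0.08293555]), 'qd': array([-0.00150352,  0.00017425,  0.00127718,  0.00073989,  0.00031869,
       -0.00057788, -0.0002187 ]), 'joint_efforts': array([-2.07678443e-01, -5.93715441e+01, -4.74782556e+00, -1.03935599e+01,
       -2.56091153e-03, -3.76835028e-01, -9.60808131e-03]), 'eef_pos': array([ 0.62752017, -0.2817007 ,  0.00630885]), 'orientation': array([2.22321868e+00, 2.21868802e+00, 2.20284297e-04]), 'ft_force': array([-0.52216163, -0.85548196,  5.76387348]), 'wrist_torque': array([0.02919886, 0.21952297, 0.02638316]), 'grip_force': 20.000673830509186, 'finger_gap': 0.055516346085658315}
(array([ 7.980e+00, -1.811e+01, -1.000e-02]), np.float64(0.072))
```

step_arm(
  targets=[
    [[0, 0, -2, 0, -0.2], [0, 0, -5, 0, -0.2], [1, -3, -8, 0.02, -0.2], [3.5, -8, -8, 0.04, -0.2], [6, -13, -8, 0.07, -0.2], [8, -18.1, -8, 0.07, -0.2], [8, -18.1, -8, 0.07, -0.2], [8, -18.1, -5, 0.07, -0.2], [8, -18.1, -3, 0.07, -0.2], [8, -18.1, -2, 0.07, -0.2], [8, -18.1, -2, 0.07, -0.2]],
  ],
)

```text
time_s: 4.53
eef_pos: [0.4472, -0.2013, 0.0256]
orientation: [2.299, 2.14, 0.0]
ft_force: [-1.1, 0.1, -0.9]
finger_gap: 0.055
grip_force: 20.0
```

```bash
python3 look.py w2
```

```text
[ 0.44715334 -0.20137017  0.02600822] [ 0.41  0.91 -0.14  2.1   0.67  0.17 -0.41] 4.575
```

View pics/w2.png

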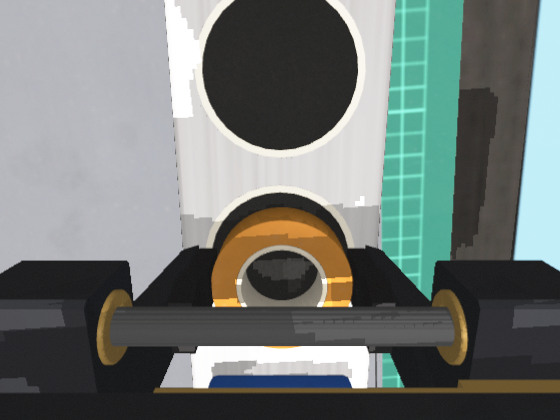

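The tape is held level and centred over the last pad, so I'll lower and release.

step_arm(
  targets=[
    [[0, 0, 0.3, 0, -0.2], [0, 0, 0.5, 0, -0.2], [0, 0, 0.5, 0, -0.2], [0, 0, 0.5, 0, 0.6], [0, 0, 0.5, 0, 0.6], [0, 0, 0.5, 0, 0.6], [0, 0, -3, 0, 0.6], [0, 0, -8, 0, 0.8], [0, 0, -12, 0, 0.9], [0, 0, -12, 0, 0.9]],
  ],
)

```text
time_s: 5.82
eef_pos: [0.448, -0.2019, 0.1482]
orientation: [2.297, 2.136, 0.005]
ft_force: [0.7, 0.5, -0.2]
finger_gap: 0.0834
grip_force: 0.0
```

```bash
python3 - <<'E'
from h import *
from station import arm
s=arm.read_state();print(s["eef_pos"],s["ft_force"])
for yaw in (1.497,): print(delta(s,[.600,-.041,.19],yaw))
E
```

```text
[ 0.44797052 -0.20185248  0.14819024] [ 0.73895621  0.46948584 -0.15370222]
(array([17.14, 14.02, -4.12]), np.float64(-1.57))
```

step_arm(
  targets=[
    [[3, 2, -4.1, 0.15, 1], [6, 5, -4.1, 0.3, 1], [9, 7.5, -4.1, 0.45, 1], [12, 10, -4.1, 0.6, 1], [15, 12, -4.1, 0.75, 1], [17.1, 14, -4.1, 0.9, 1], [17.1, 14, -4.1, 1.05, 1], [17.1, 14, -4.1, 1.12, 1], [17.1, 14, -4.1, 1.12, 1]],
  ],
)

```text
time_s: 6.95
eef_pos: [0.5976, -0.0407, 0.1853]
orientation: [3.084, 0.593, -0.004]
ft_force: [0.7, -0.2, 1.2]
finger_gap: 0.0883
grip_force: 0.0
```

```bash
python3 look.py w3
```

```text
[ 0.59770309 -0.04080157  0.18555445] [ 0.05  0.72 -0.11  1.7   0.11  0.73 -1.3 ] 7.0
```

View pics/w3.png

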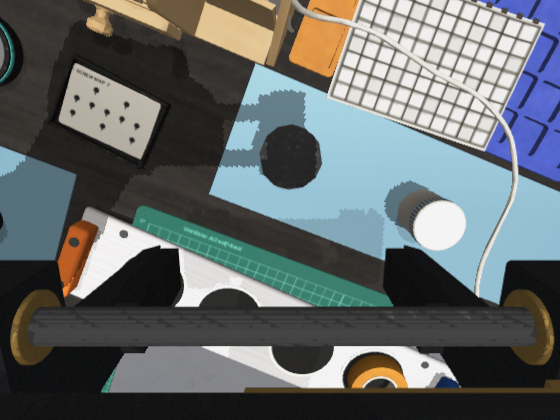

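The wrist view shows the spool's top flange at (291,157), the jar lid at (440,225) and the organiser clear of the grasp.

```bash
python3 - <<'E'
from h import *
from station import arm
c=pickle.load(open("wrist.pkl","rb"))
t=p2w(c,291,156.5,.032);print(t,p2w(c,440,225,.047),p2w(c,375,380,.035), -c["R"].T@c["t"])
print(delta(arm.read_state(),[t[0],t[1],.006],1.95))
E
```

```text
[ 0.62541693 -0.03889929  0.032     ] [ 0.62049823 -0.170581    0.047     ] [ 0.45758146 -0.19374072  0.035     ] [ 0.66035978 -0.01709821  0.329567  ]
(array([ 2.68,  0.85, 17.95]), np.float64(0.001))
```

step_arm(
  targets=[
    [[2.5, 0.85, 4, 0, 1], [2.5, 0.85, 9, 0, 1], [2.5, 0.85, 13, 0, 1], [2.5, 0.85, 16, 0, 1], [2.5, 0.85, 17.5, 0, 1], [2.5, 0.85, 18, 0, 1], [2.5, 0.85, 18, 0, 1], [2.5, 0.85, 18, 0, 0.2], [2.5, 0.85, 18, 0, 0], [2.5, 0.85, 18, 0, -0.1], [2.5, 0.85, 18, 0, -0.2], [2.5, 0.85, 18, 0, -0.2]],
  ],
)

```text
time_s: 8.5
eef_pos: [0.6248, -0.0393, 0.007]
orientation: [-3.085, -0.592, -0.0]
ft_force: [-0.1, 0.7, 2.4]
finger_gap: 0.0511
grip_force: 20.0
```

```bash
python3 - <<'E'
from h import *
from station import arm
s=arm.read_state()
print(s["eef_pos"],s["ft_force"],delta(s,[.4525,-.122,s["eef_pos"][2]],1.95))
E
```

```text
[ 0.62479385 -0.03925288  0.00696284] [-0.08130301  0.67985448  2.38386097] (array([-19.07,   1.32,  -0.  ]), np.float64(-0.0))
```

step_arm(
  targets=[
    [[0, 0, -3, 0, -0.2], [0, 0, -8, 0, -0.2], [-4, 0.3, -8, -0.15, -0.2], [-8, 0.6, -8, -0.3, -0.2], [-12, 0.9, -8, -0.45, -0.2], [-16, 1.2, -8, -0.6, -0.2], [-19.1, 1.3, -8, -0.75, -0.2], [-19.1, 1.3, -8, -0.9, -0.2], [-19.1, 1.3, -8, -1.05, -0.2], [-19.1, 1.3, -7, -1.12, -0.2], [-19.1, 1.3, -5, -1.12, -0.2], [-19.1, 1.3, -3, -1.12, -0.2], [-19.1, 1.3, -2, -1.12, -0.2], [-19.1, 1.3, -2, -1.12, -0.2]],
  ],
)

```text
time_s: 10.25
eef_pos: [0.4519, -0.122, 0.0263]
orientation: [-2.299, -2.14, 0.001]
ft_force: [-1.0, -0.2, -0.1]
finger_gap: 0.0515
grip_force: 20.0
```

```bash
python3 look.py w4
```

```text
[ 0.45210038 -0.12205779  0.02675955] [ 0.22  0.9  -0.09  2.17  0.76  0.11 -0.66] 10.3
```

View pics/w4.png

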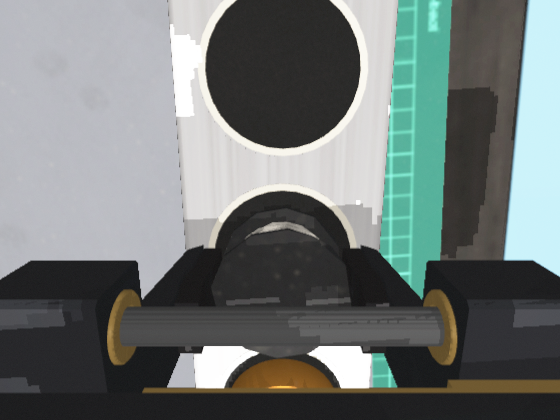

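The spool is level and centred over the third pad, so I'll place it.

step_arm(
  targets=[
    [[0, 0, 0.3, 0, -0.2], [0, 0, 0.5, 0, -0.2], [0, 0, 0.5, 0, -0.2], [0, 0, 0.5, 0, 0.5], [0, 0, 0.5, 0, 0.5], [0, 0, 0.5, 0, 0.5], [0, 0, -3, 0, 0.5], [0, 0, -8, 0, 0.8], [0, 0, -14, 0, 0.9], [0, 0, -14, 0, 0.9]],
  ],
)

```text
time_s: 11.55
eef_pos: [0.4544, -0.1224, 0.1703]
orientation: [2.296, 2.135, 0.008]
ft_force: [0.6, -0.3, -0.8]
finger_gap: 0.0837
grip_force: 0.0
```

```bash
python3 - <<'E'
from h import *
from station import arm
s=arm.read_state()
print(s["eef_pos"],s["ft_force"],delta(s,[.619,-.171,.14],1.95),delta(s,[.619,-.171,.14],0))
E
```

```text
[ 0.45438602 -0.12240869  0.17032755] [ 0.5800941  -0.26196125 -0.79221884] (array([-3.65, 16.75,  3.17]), np.float64(1.119)) (array([-3.65, 16.75,  3.17]), np.float64(-0.073))
```

step_arm(
  targets=[
    [[-1, 4, 0, -0.07, 0.7], [-2, 9, 0, -0.07, 0.7], [-3, 13, 0, -0.07, 0.7], [-3.65, 16.85, 2, -0.07, 0.7], [-3.65, 16.85, 4, -0.07, 0.7], [-3.65, 16.85, 8, -0.07, 0.7], [-3.65, 16.85, 12, -0.07, 0.7], [-3.65, 16.85, 14.5, -0.07, 0.7], [-3.65, 16.85, 15.7, -0.07, 0.7], [-3.65, 16.85, 16, -0.07, 0.7], [-3.65, 16.85, 16, -0.07, 0.2], [-3.65, 16.85, 16, -0.07, 0], [-3.65, 16.85, 16, -0.07, -0.2], [-3.65, 16.85, 16, -0.07, -0.3], [-3.65, 16.85, 16, -0.07, -0.3]],
  ],
  newtons=15,
)

```text
time_s: 13.42
eef_pos: [0.618, -0.1707, 0.0074]
orientation: [2.223, 2.218, 0.001]
ft_force: [-0.3, -0.6, 4.4]
finger_gap: 0.0423
grip_force: 15.0
```

```bash
python3 - <<'E'
from h import *
from station import arm
s=arm.read_state()
print(s["eef_pos"],s["ft_force"],delta(s,[.4583,-.042,s["eef_pos"][2]],-.074))
E
```

```text
[ 0.61801244 -0.17074244  0.00736753] [-0.31745056 -0.55139586  4.44137877] (array([ 12.84, -16.  ,  -0.02]), np.float64(0.072))
```

step_arm(
  targets=[
    [[0, 0, -3, 0, -0.3], [0, 0, -8, 0, -0.3], [3, -4, -8, 0.02, -0.3], [6, -8, -8, 0.04, -0.3], [10, -12, -8, 0.07, -0.3], [12.8, -16, -8, 0.07, -0.3], [12.8, -16, -8, 0.07, -0.3], [12.8, -16, -5, 0.07, -0.3], [12.8, -16, -3, 0.07, -0.3], [12.8, -16, -2, 0.07, -0.3], [12.8, -16, -2, 0.07, -0.3]],
  ],
)

```text
time_s: 14.8
eef_pos: [0.4581, -0.0426, 0.0262]
orientation: [2.3, 2.14, -0.001]
ft_force: [0.3, -0.7, -0.7]
finger_gap: 0.0429
grip_force: 15.0
```

```bash
python3 look.py w5
```

```text
[ 0.4582028  -0.0426037   0.02670856] [ 0.04  0.9  -0.07  2.19  0.82  0.08 -0.89] 14.85
```

View pics/w5.png

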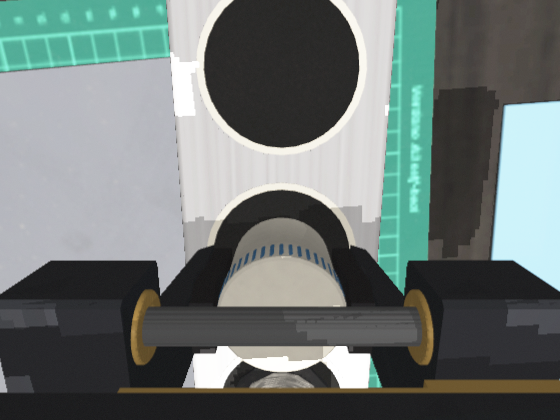

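The jar is upright and centred over the second pad.

step_arm(
  targets=[
    [[0, 0, 0.3, 0, -0.3], [0, 0, 0.45, 0, -0.3], [0, 0, 0.45, 0, -0.3], [0, 0, 0.45, 0, 0.4], [0, 0, 0.45, 0, 0.4], [0, 0, 0.45, 0, 0.4], [0, 0, -3, 0, 0.4], [0, 0, -8, 0, 0.8], [0, 0, -14, 0, 0.9], [0, 0, -17, 0, 0.9], [0, 0, -17, 0, 0.9]],
  ],
)

```text
time_s: 16.23
eef_pos: [0.4589, -0.0425, 0.1986]
orientation: [2.299, 2.137, 0.005]
ft_force: [0.1, -0.5, 0.5]
finger_gap: 0.0836
grip_force: 0.0
```

```bash
python3 - <<'E'
from h import *
from station import arm
s=arm.read_state()
print(s["eef_pos"],s["ft_force"],delta(s,[.458,.17,.2],-.074))
E
```

```text
[ 0.45894027 -0.04252216  0.19857077] [ 0.06067047 -0.46850612  0.46051623] (array([21.19, -1.64, -0.15]), np.float64(0.001))
```

step_arm(
  targets=[
    [[4, -0.3, 0, 0, 1], [9, -0.7, 0, 0, 1], [14, -1.1, 0, 0, 1], [19, -1.4, 0, 0, 1], [23, -1.6, 0, 0, 1], [23, -1.6, 0, 0, 1], [23, -1.6, 0, 0, 1]],
  ],
)

```text
time_s: 17.1
eef_pos: [0.4576, 0.1867, 0.1954]
orientation: [2.3, 2.139, -0.006]
ft_force: [0.7, -1.6, 0.0]
finger_gap: 0.0884
grip_force: 0.0
```

```bash
python3 look.py w6
```

```text
[0.4578571  0.18622733 0.1956286 ] [-0.14  0.63 -0.54  1.99  0.51  0.66 -1.08] 17.15
```

View pics/w6.png

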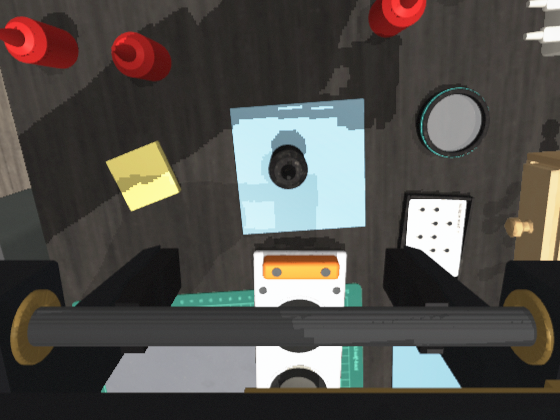

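The bottle body is at (289,166) with the nozzle tip at (289,170); the space around it is clear.

```bash
python3 - <<'E'
from h import *
from station import arm
c=pickle.load(open("wrist.pkl","rb"))
print(p2w(c,289,170,.08),p2w(c,288,167,.045),"orange",p2w(c,301,266,.038))
t=(p2w(c,289,170,.08)+p2w(c,288,167,.045))/2
print(delta(arm.read_state(),[t[0],t[1],.018],-.074))
E
```

```text
[0.46388485 0.20786829 0.08      ] [0.46341167 0.20430494 0.045     ] orange [0.46892616 0.11363153 0.038     ]
(array([ 2.07,  0.46, 17.76]), np.float64(0.0))
```

step_arm(
  targets=[
    [[1.7, 0.4, 4, 0, 0.6], [1.7, 0.4, 9, 0, 0.6], [1.7, 0.4, 13, 0, 0.6], [1.7, 0.4, 16, 0, 0.6], [1.7, 0.4, 17.4, 0, 0.6], [1.7, 0.4, 17.7, 0, 0.6], [1.7, 0.4, 17.7, 0, 0.6]],
  ],
)

```text
time_s: 18.02
eef_pos: [0.4641, 0.2048, 0.0204]
orientation: [2.3, 2.139, 0.002]
ft_force: [-0.3, 1.0, 0.3]
finger_gap: 0.0705
grip_force: 0.0
```

```bash
python3 look.py w7
```

```text
[0.46420093 0.20495649 0.02058545] [-0.38  0.93 -0.22  2.05  0.78  0.25 -1.35] 18.075
```

View pics/w7.png

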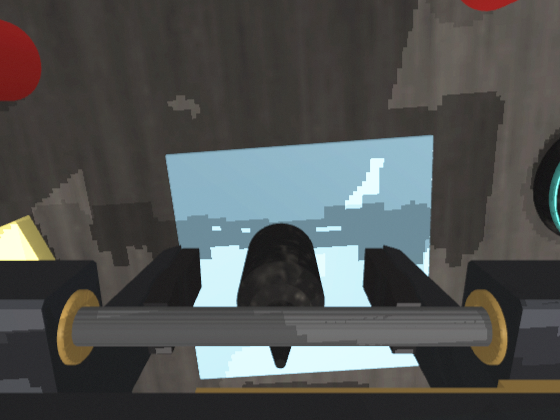

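```bash
python3 - <<'E'
from h import *
from station import arm
c=pickle.load(open("wrist.pkl","rb"))
print(p2w(c,280,365,.08),"far base edge",p2w(c,281,223,.002),arm.read_state()["eef_pos"])
E
```

```text
[0.46327816 0.20296143 0.08      ] far base edge [0.464554   0.21817929 0.002     ] [0.46420093 0.20495649 0.02058545]
```

The bottle stands between the fingers, centred to about 2 mm. Close now.

step_arm(
  targets=[
    [[-0.2, 0, 0.1, 0, 0.6], [-0.2, 0, 0.1, 0, 0.1], [-0.2, 0, 0.1, 0, -0.2], [-0.2, 0, 0.1, 0, -0.4], [-0.2, 0, 0.1, 0, -0.5], [-0.2, 0, 0.1, 0, -0.5], [-0.2, 0, -1.5, 0, -0.5], [-0.2, 0, -4, 0, -0.5], [-0.2, 0, -7, 0, -0.5], [-0.2, 0, -8, 0, -0.5], [-0.2, 0, -8, 0, -0.5]],
  ],
)

```text
time_s: 19.45
eef_pos: [0.4636, 0.2029, 0.0998]
orientation: [2.3, 2.14, 0.001]
ft_force: [0.3, 0.0, -0.2]
finger_gap: 0.0313
grip_force: 15.0
```

```bash
python3 - <<'E'
from h import *
from station import arm
s=arm.read_state()
print(s["eef_pos"],s["ft_force"],s["finger_gap"],delta(s,[.4643,.0385,.100],-.074))
E
```

```text
[0.46363745 0.20291578 0.09978982] [ 0.31778881  0.0359828  -0.21574694] 0.0313496724735253 (array([-16.39,   1.25,  -0.03]), np.float64(0.002))
```

step_arm(
  targets=[
    [[-4, 0.3, 0, 0, -0.5], [-8, 0.6, 0, 0, -0.5], [-12, 0.9, 0, 0, -0.5], [-15, 1.1, 0, 0, -0.5], [-16.4, 1.2, 0, 0, -0.5], [-16.4, 1.2, 0, 0, -0.5], [-16.4, 1.2, 3, 0, -0.5], [-16.4, 1.2, 5, 0, -0.5], [-16.4, 1.2, 6, 0, -0.5], [-16.4, 1.2, 6, 0, -0.5]],
  ],
)

```text
time_s: 20.7
eef_pos: [0.4633, 0.0406, 0.039]
orientation: [-2.295, -2.143, 0.0]
ft_force: [-0.3, 0.2, 0.2]
finger_gap: 0.0315
grip_force: 15.0
```

```bash
python3 look.py w8
```

```text
[0.46359884 0.0403052  0.03948599] [-0.08  0.87 -0.18  2.17  0.92  0.17 -1.17] 20.75
```

View pics/w8.png

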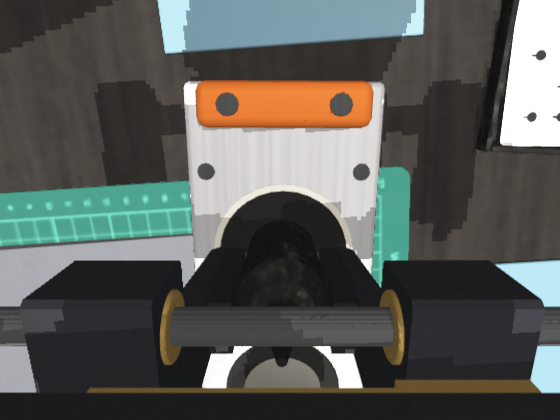

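```bash
python3 - <<'E'
from h import *
c=pickle.load(open("wrist.pkl","rb"))
print("pad far",p2w(c,284,186,.016),"bottle far",p2w(c,283,222,.022),"orange near top edge",p2w(c,284,126,.036))
E
```

```text
pad far [0.46625541 0.07052042 0.016     ] bottle far [0.46471469 0.05494218 0.022     ] orange near top edge [0.46807797 0.09877755 0.036     ]
```

The bottle is centred over the first pad, so I'll lower and release.

step_arm(
  targets=[
    [[0, 0, 0.4, 0, -0.5], [0, 0, 0.65, 0, -0.5], [0, 0, 0.65, 0, -0.5], [0, 0, 0.65, 0, 0.2], [0, 0, 0.65, 0, 0.3], [0, 0, 0.65, 0, 0.3], [0, 0, -3, 0, 0.3], [0, 0, -7, 0, 0.4], [0, 0, -12, 0, 0.4], [0, 0, -17, 0, 0.4], [0, 10, -17, 0, 0.4], [5, 10, -17, 0, 0.4], [10, 10, -17, 0, 0.4], [14, 10, -17, 0, 0.4], [14, 10, -17, 0, 0.4]],
  ],
)

```text
time_s: 22.62
eef_pos: [0.5725, 0.1757, 0.2099]
orientation: [-2.291, -2.146, -0.003]
ft_force: [0.3, -0.6, -0.8]
finger_gap: 0.0618
grip_force: 0.0
```

```bash
python3 - <<'E'
from h import *
from station import arm,optics
c=optics.capture("top"); cv2.imwrite("pics/top1.png",cv2.resize(c["pixels"][120:260,165:445],None,fx=2.85,fy=2.85,interpolation=cv2.INTER_CUBIC))
print(arm.read_state()["eef_pos"],arm.read_state()["ft_force"])
E
```

```text
[0.57276125 0.17242043 0.20953789] [ 0.22741486 -1.25180567 -0.14359408]
```

View pics/top1.png

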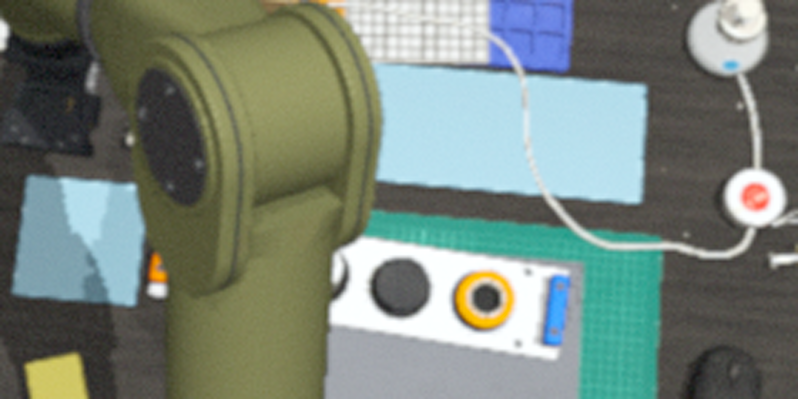

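step_arm(
  targets=[
    [[-5, 0, -3, 0, 0.4], [-11, 0, -3, 0, 0.4], [-17, 0, -3, 0, 0.4], [-23, 0, -3, 0, 0.4], [-29, 0, -3, 0, 0.4], [-35, 0, -3, 0, 0.4], [-41, 0, -3, 0, 0.4], [-47, 0, -3, 0, 0.4], [-53, 0, -3, 0, 0.4], [-56, 0, -3, 0, 0.4], [-56, 0, -3, 0, 0.4], [-56, 0, -3, 0, 0.4]],
  ],
)

```text
time_s: 24.18
eef_pos: [0.5325, -0.3866, 0.2396]
orientation: [-2.298, -2.14, -0.0]
ft_force: [0.2, 0.2, 0.6]
finger_gap: 0.0613
grip_force: 0.0
```

```bash
python3 - <<'E'
from h import *
from station import arm,optics
c=optics.capture("top"); cv2.imwrite("pics/top2.png",cv2.resize(c["pixels"][130:270,165:445],None,fx=2.85,fy=2.85,interpolation=cv2.INTER_CUBIC))
s=arm.read_state();print(s["eef_pos"],s["time_s"])
E
```

```text
[ 0.53304754 -0.38593505  0.23985152] 24.225
```

View pics/top2.png

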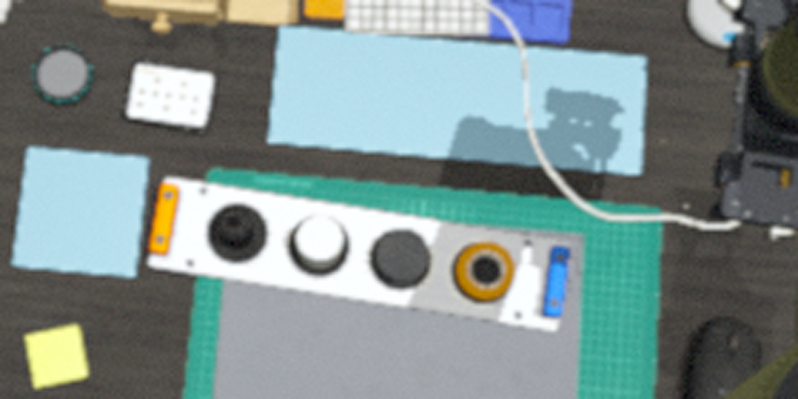

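The four things stand on their pads in the right order, at (238,233), (319,243), (400,258) and (485,271). The tray and loupe haven't moved, and the tin was unmoved in the previous view. I'll hand the job in.

```bash
python3 -c "
from station import arm
print(arm.finish_job())"
```

```text
the job is handed in; nothing more can be done
None
```

I set the glue bottle, swab jar, solder spool and tape roll upright on pads one to four from the orange block. I handed the job in at about 24 s; the final top view shows all four on their pads, but no verdict was returned.

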